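# Brush out the storage canisters, set them on the tray and lid them

### The arm

A 6-joint arm with a two-finger parallel gripper is mounted at the origin on the work surface. World frame = base frame: x ahead of the robot, y to its left, z up, the work surface at z = 0. Lengths are in m, angles in rad, forces in N, time in s.
With the tool pointing down it reaches from about 0.35 to 0.85 m from the base axis. Payload 8.1 kg.
Tool frame: the origin (TCP) lies on the centre line of the jaws, within the pads' length; the fingertips stand 22 mm ahead of it and the grasp point (between the pads) lies 3 mm ahead of it; z points along the fingers, y is the line along which they close (so a half turn about z gives the same grasp; the last joint's range is limited). The gripper opens to 93 mm and grips with 3 to 60 N. Pads are 15 mm wide; open, the fingers measure 128 mm over their backs; the gripper's body (75 mm by 188 mm) begins 65 mm behind the grasp point.
Start: joints at [1.155, 0.13, 1.488, -0, 1.523, -0.085], TCP at [0.195, 0.567, 0.241] pointing down, gripper open.
Joint ranges: [-2.96, 2.96], [-0.89, 2.26], [0.02, 2.5], [-1.34, 4.48], [0, 2.73], [-2.66, 2.66]. Speed limits (rad/s): [2.39, 2.39, 2.79, 3.14, 3.14, 3.14].

### API

Orientations are given as a rotation vector (axis times angle).
In Python, from plant import robot gives the robot as it stands.
- The arm moves only by the tool shift_gripper, called after ">>>" as name(argument=value, ...) on one line, values as JSON. Schema: {"type":"object","properties":{"steps":{"type":"array","items":{"type":"array","items":{"type":"number"},"minItems":5,"maxItems":5},"minItems":1,"maxItems":20},"grip_force":{"type":"number"},"only":{"type":"string"},"quiet":{"type":"boolean"},"lines":{"type":"string"}},"required":["steps"],"additionalProperties":false}. steps is a list of rows, 1 to 20 of them, each of 5 numbers: the finger opening in m, then dx, dy, dz in shares of the most that a row can go, 1 being 50 mm, then a turn about the tool's z in units of 0.2 rad; each row shifts and turns the commanded pose from where the row before left it, along the tool's axes as they then stand; what a row does not reach is not made up. A row lasts 1/10 s, in which the tool goes at most 0.05 m and 0.15 rad, less where a joint would pass 70% of its speed; a pose out of reach is approached as far as the arm can. The fingers move at their own pace and stop on an object; grip_force is the grip in N (left out, the last holds). Time passes only in rows, so rows that do not move let the fingers close. The tool returns the time, the measured TCP pose, the force, the opening and the grip force at its end. only (a regular expression) keeps the lines of the reply that match it, lines (a string "A,B") keeps lines A to B, and quiet returns only ok. Input that does not fit is refused with a message, and nothing moves.
- robot.read_state(): the state, without advancing time (a new reading comes with each control period).
- robot.read_camera(name): name is "scene" or "top" or "wrist"; returns a dict with "image" (480x640x3 uint8, red, green, blue), "fx", "fy", "cx", "cy" (pixels), "dist" ([k1, k2, p1, p2, k3] as OpenCV has them; the pictures are not rectified), "R" (3x3) and "t" (3): a world point X has camera coordinates R X + t. Camera axes: x right, y down, z forward; pixel columns grow to the right and rows downward; lengths in m; the calibration is good to about 2 mm. A picture is of the moment at which its call begins. There is no depth.
- robot.close_job(): hands the job in; it is judged then, once.
The state is a dict: "t": time; "q": joint angles; "dq": joint speeds; "joint_torque": joint torques, N m; "tool_pos": TCP position; "orientation": TCP orientation; "force": force on the tool from outside, world axes, zero at the start; "wrist_torque": the same for the moment, N m; "opening": finger opening in m; "gripper_force": force on a finger pad.
Only numpy, scipy, OpenCV 4.12 (cv2) and the standard library are available. Lean on these libraries where they do the work, as an engineer would, in place of code of your own. Each camera call takes 0.05 s, during which the arm holds its last target. There are 200 camera calls.

### The job

Lift the bottle brush up and off its hook and brush out every white canister on the worktop, finishing one before starting the next, from the shortest to the tallest: push the bristles down to the bottom, draw them well up towards the rim, and push them down to the bottom again. Then stand the brush, bristles down, in the empty utensil pot, stand all the canisters upright inside the tray and seat a wooden lid on each (any lid fits; one may be left over). Do not push about the two mills and the jar.

Things in the scene. Friction and masses are not known exactly. Their poses are not given: they have to be found in the camera images.
- brush: bottle brush, 241 mm long, 80 g, hanging bristles down. Origin: lower end of the bristles, on the axis; z along it to the handle. White bristle head 38 mm in diameter, z 0 to 75 mm; steel shaft 10 mm thick; from z 185 to 241 mm a rigid wooden loop, 42 mm wide along y (grip it from above over this width), 12 mm thick along x
- brush_loop (a point): centre of the loop's opening, on the brush axis, 213 mm above the lower end of the bristles; the opening is 26 mm wide (y) and 40 mm high (z) and open along x; axes as the brush
- stand: fixed steel hook stand; origin on the worktop below the hanging place, z up. Round base (radius 50 mm) and 14 mm post stand at its x = 60, y = -70 mm; from the post top an 8 mm round bar at height 269 mm runs along +y to y = 0, then along -x to x = -24 mm, where its end turns up to 18 mm above the bar's axis
- hook_point (a point): point on the bar's axis where the brush hangs by its loop (within 15 mm), 269 mm above the stand's origin; axes as the stand and as the hanging brush. To unhook: raise the loop 18 to 28 mm, then draw it 50 mm or more along -x
- canister_small: plain white round stoneware storage canister, open at the top, straight sides, outer diameter 62 mm, wall 4 mm (inside diameter 54 mm), 70 mm tall, mass about 280 g; origin at the centre of its underside, z up towards the mouth, inner floor at z = 12 mm. May be absent (None)
- canister_medium: plain white round stoneware storage canister, open at the top, straight sides, outer diameter 62 mm, wall 4 mm (inside diameter 54 mm), 95 mm tall, mass about 340 g; origin at the centre of its underside, z up towards the mouth, inner floor at z = 12 mm. May be absent (None)
- canister_tall: plain white round stoneware storage canister, open at the top, straight sides, outer diameter 62 mm, wall 4 mm (inside diameter 54 mm), 125 mm tall, mass about 400 g; origin at the centre of its underside, z up towards the mouth, inner floor at z = 12 mm. May be absent (None)
- lid1: round wooden lid that fits any of the canisters: plug 46 mm in diameter from z = 0 to 10 mm, rim disc 62 mm in diameter from z = 10 to 18 mm, upright round knob 24 mm in diameter from z = 18 to 52 mm; 60 g; stands on its plug on the worktop. Origin at the centre of the plug's underside, z up; seated, its origin is 10 mm below the canister's rim
- lid2: round wooden lid that fits any of the canisters: plug 46 mm in diameter from z = 0 to 10 mm, rim disc 62 mm in diameter from z = 10 to 18 mm, upright round knob 24 mm in diameter from z = 18 to 52 mm; 60 g; stands on its plug on the worktop. Origin at the centre of the plug's underside, z up; seated, its origin is 10 mm below the canister's rim
- lid3: round wooden lid that fits any of the canisters: plug 46 mm in diameter from z = 0 to 10 mm, rim disc 62 mm in diameter from z = 10 to 18 mm, upright round knob 24 mm in diameter from z = 18 to 52 mm; 60 g; stands on its plug on the worktop. Origin at the centre of the plug's underside, z up; seated, its origin is 10 mm below the canister's rim
- pot: fixed empty utensil pot, beige-pink, round, outer diameter 96 mm, wall 4 mm (inside diameter 88 mm), 120 mm tall; origin at the centre of its underside, z up, inner floor at z = 6 mm. A brush let go in it leans on the rim
- tray: fixed wooden tray, 330 mm along its x by 200 mm along its y, low rim 6 mm thick and 14 mm high, floor 6 mm thick (top of the floor at z = 6 mm); origin at the centre of its underside
- salt_mill: bystander: salt mill, white body and steel top, 48 mm in diameter, 120 mm tall, loose; origin at the centre of its underside
- pepper_mill: bystander: the same mill with a black body; origin at the centre of its underside
- jar: bystander: amber glass jar with a steel lid, 72 mm in diameter, 100 mm tall, loose; origin at the centre of its underside

How it is judged:
By the outcome, as a careful person would: the job done as asked, in the order asked, and still so for the second after the job is handed in, with the robot touching nothing.
Of canister_small, canister_medium, canister_tall only 2 to 3 are there at a start; the rules pass over those that are not, and their reading is None.
At some moment in a run one of canister_small, canister_medium, canister_tall may be knocked a few centimetres aside while the robot is not near it.
It also fails if it takes over 210 s, if anything falls off the work surface, if the arm or the gripper's body presses on something with over 40 N, if the wrist force passes 120 N, or if a joint passes its speed limit or range.

## Working session

There is one attempt and no reset: what is moved stays moved. The work goes in short steps, Python scripts to look and compute and a tool call to move; the robot and the scene stay as the last step left them, time stands still between calls to the robot, and variables do not carry over. Pictures are saved under pics/ and viewed, at most 14 in all, crops included, and the job is handed in when it is done.

```bash
ls; mkdir -p pics; cat > h.py <<'E'
import numpy as np, cv2, pickle
from plant import robot
from scipy.spatial.transform import Rotation as Ro
def snap(n,save=None):
    c=robot.read_camera(n)
    if save: cv2.imwrite('pics/%s.png'%save,c['image'][:,:,::-1]); pickle.dump(c,open('pics/%s.pkl'%save,'wb'))
    return c
def load(s): return pickle.load(open('pics/%s.pkl'%s,'rb'))
def ray(c,uv):
    K=np.array([[c['fx'],0,c['cx']],[0,c['fy'],c['cy']],[0,0,1.]])
    p=cv2.undistortPoints(np.array(uv,float).reshape(-1,1,2),K,np.array(c['dist'],float)).reshape(-1,2)
    R=np.array(c['R']);t=np.array(c['t'])
    return -R.T@t, np.c_[p,np.ones(len(p))]@R
def onz(c,uv,z):
    o,d=ray(c,uv); return o+d*((z-o[2])/d[:,2])[:,None]
def proj(c,X):
    K=np.array([[c['fx'],0,c['cx']],[0,c['fy'],c['cy']],[0,0,1.]])
    return cv2.projectPoints(np.array(X,float).reshape(-1,1,3),cv2.Rodrigues(np.array(c['R']))[0],np.array(c['t'],float),K,np.array(c['dist'],float))[0].reshape(-1,2)
def st():
    s=robot.read_state(); return s
def delta(X,yaw=None):
    s=st();R=Ro.from_rotvec(s['orientation']).as_matrix()
    return (R.T@(np.array(X)-s['tool_pos'])).round(4)
E
python3 - <<'E'
from h import *
for n in('scene','top','wrist'):
    c=snap(n,n+'0'); print(n,c['fx'],c['t'],np.array(c['R']).round(3).tolist(), -np.array(c['R']).T@c['t'])
s=st();print(s); print(Ro.from_rotvec(s['orientation']).as_matrix().round(3))
E
```

```text
pics
plant.py
scene 549.1678066848531 [-0.14935046 -0.38818977  1.71242585] [[0.27, 0.963, 0.003], [0.829, -0.231, -0.51], [-0.49, 0.14, -0.86]] [ 1.20164549 -0.18596811  1.27548545]
top 579.4080960614637 [-0.01934253  0.59692808  1.32084811] [[0.03, -0.999, -0.018], [-0.98, -0.026, -0.198], [0.197, 0.023, -0.98]] [ 0.32527431 -0.03497862  1.41220045]
wrist 383.29371780579896 [-0.59986302 -0.03140849  0.39017154] [[0.325, 0.946, -0.001], [0.91, -0.312, 0.272], [0.256, -0.09, -0.962]] [0.12336184 0.59247998 0.3831518 ]
{'t': 0.15, 'q': array([ 1.15459826e+00,  1.30998526e-01,  1.48899917e+00, -6.22969114e-06,
        1.52299407e+00, -8.53892654e-02]), 'dq': array([-0.00084245, -0.0014661 , -0.00282391, -0.00011199,  0.00085932,
       -0.00091299]), 'joint_torque': array([ 2.65990802e-04, -5.60484695e+01, -4.92328906e+01,  7.68801919e-02,
        3.07596812e-02, -6.58006343e-05]), 'tool_pos': array([0.19470008, 0.56711542, 0.23983837]), 'orientation': array([-5.17210309e-01, -3.09837856e+00,  2.13116986e-03]), 'force': array([ 1.02433838, -0.47209786,  0.18656218]), 'wrist_torque': array([-0.0240098 ,  0.00547987, -0.0011709 ]), 'gripper_force': 0.0, 'opening': 0.09300085770323624}
[[-0.946  0.325 -0.001]
 [ 0.325  0.946 -0.001]
 [ 0.    -0.001 -1.   ]]
```

View pics/scene0.png

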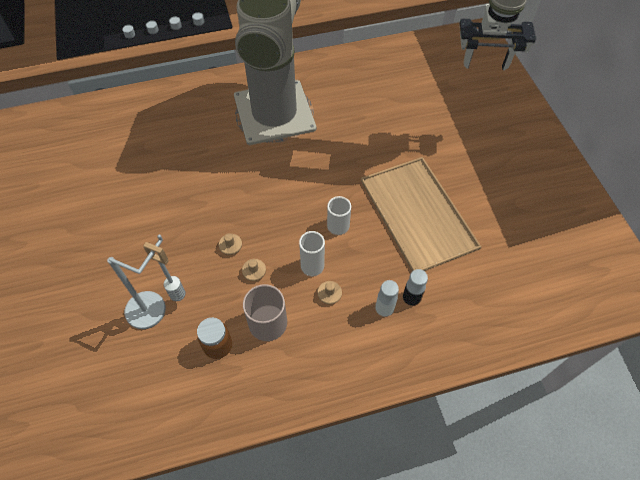

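View pics/top0.png

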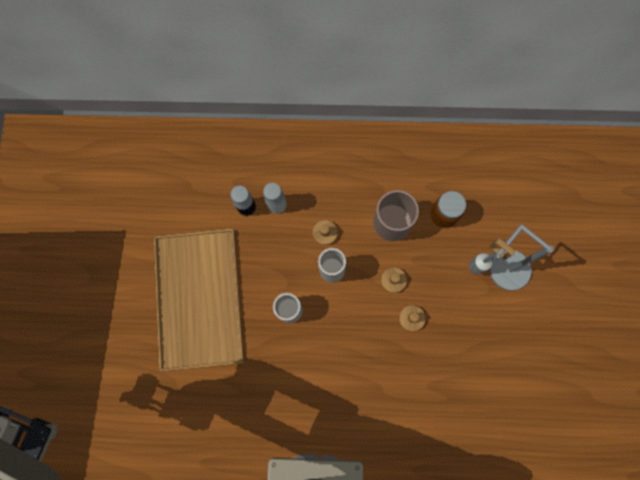

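Two canisters show (scene (339,214), (312,253)), three lids, pot, jar, two mills, tray, and the stand at the left with the brush. I'll enlarge both for precise pixels.

```bash
python3 - <<'E'
import cv2
a=cv2.imread('pics/scene0.png')[165:365,100:360]; cv2.imwrite('pics/a1.png',cv2.resize(a,None,fx=3,fy=3,interpolation=cv2.INTER_CUBIC))
a=cv2.imread('pics/top0.png')[170:370,150:410]
b=cv2.imread('pics/top0.png')[180:380,370:570]
cv2.imwrite('pics/b1.png',cv2.resize(cv2.imread('pics/top0.png')[175:375,300:560],None,fx=3,fy=3,interpolation=cv2.INTER_CUBIC))
E
```

```text
(no output)
```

View pics/a1.png

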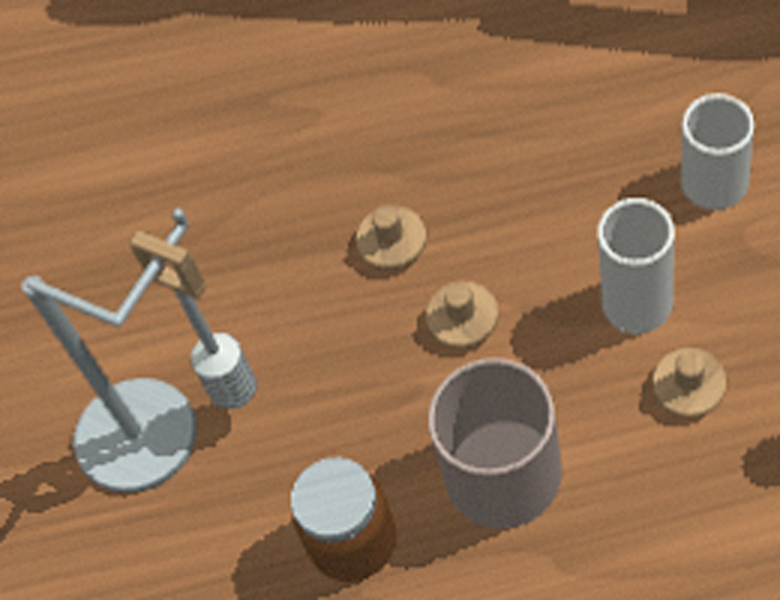

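View pics/b1.png

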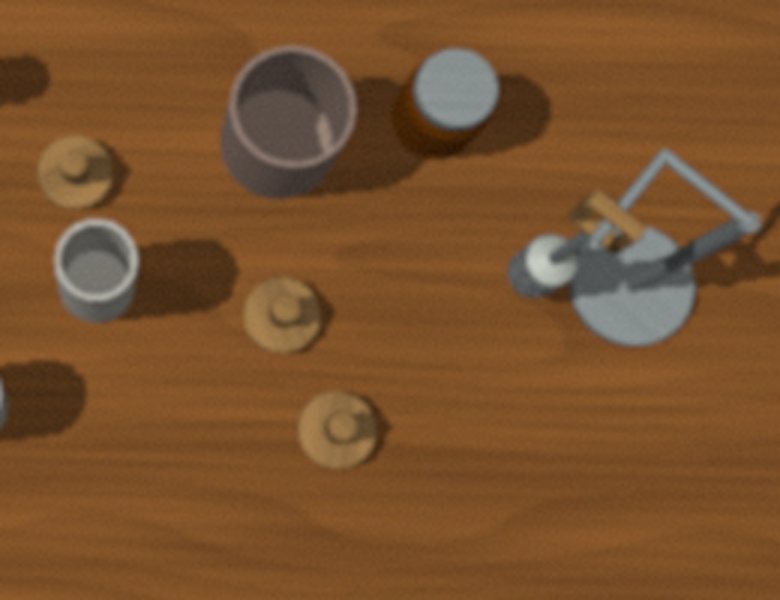

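The crops show: hook corner at scene crop (119,319)/top crop (665,157), post top (32,285)/(752,222), base centre (134,434)/(634,288); canister rims, lids and pot are clear. Now triangulating.

```bash
cat > m1.py <<'E'
from h import *
S=load('scene0');T=load('top0')
cs=lambda u,v:((u+.5)/3-.5+100,(v+.5)/3-.5+165)
ct=lambda u,v:((u+.5)/3-.5+300,(v+.5)/3-.5+175)
def tri(a,b):
    o1,d1=ray(S,[a]);o2,d2=ray(T,[b]);d1=d1[0];d2=d2[0]
    A=np.c_[d1,-d2];x=np.linalg.lstsq(A,o2-o1,rcond=None)[0]
    p,q=o1+d1*x[0],o2+d2*x[1]; return (p+q)/2,np.linalg.norm(p-q)
for n,a,b in [('corner',cs(119,319),ct(665,157)),('posttop',cs(32,285),ct(752,222)),('base',cs(134,434),ct(634,288)),
 ('Arim',cs(717,124),(287,307)),('Brim',cs(636,231),ct(97,259)),('pot rim',cs(492,415),ct(294,107)),('jar top',cs(334,497),ct(456,88)),
 ('bristle top/shaft',cs(212,347),ct(553,260)),
 ('knob near',cs(388,216),ct(343,425)),('knob mid',cs(460,292),ct(286,308)),('knob r',cs(691,360),ct(75,163)),
 ('salt',(389,287),(274,190)),('pepper',(418,275),(241,193))]:
    p,e=tri(a,b);print(n,p.round(4),round(e*1e3,1))
for n,a,b in [('lid near',cs(391,237),ct(338,429)),('lid mid',cs(462,313),ct(284,315)),('lid r',cs(689,381),ct(77,172))]:
    print(n,onz(S,[a],.018).round(4),onz(T,[b],.018).round(4))
for uv in [(363,181),(422,160),(479,246),(416,270)]: print('tray S',onz(S,[uv],.014).round(3))
for uv in [(154,238),(234,230),(243,361),(161,370)]: print('tray T',onz(T,[uv],.014).round(3))
E
python3 m1.py
```

```bash
cat >> h.py <<'E'
def go(X,head=None):
    "tool-axis shift to world X, turn wanted so that tool y heads along 'head' (deg, mod 180)"
    s=st();R=Ro.from_rotvec(s['orientation']).as_matrix()
    h=np.degrees(np.arctan2(R[1,1],R[0,1])); out='shift now %s'%(R.T@(np.array(X)-s['tool_pos'])).round(4)
    if head is not None:
        d=(head-h+90)%180-90; t=-np.radians(d)
        R2=R@Ro.from_rotvec([0,0,t]).as_matrix()
        out+=' turn %.3f shift after turn %s'%(t,(R2.T@(np.array(X)-s['tool_pos'])).round(4))
    print(out,'| head %.1f pos %s q1 %.2f q6 %.2f t %.1f'%(h,s['tool_pos'].round(4),s['q'][0],s['q'][5],s['t']))
E
cat > m2.py <<'E'
from m1 import *
print('---')
for a in [(140,236),(197,287)]: print('S',onz(S,[cs(*a)],.281).round(4))
for a in [(597,197),(643,235)]: print('T',onz(T,[ct(*a)],.281).round(4))
x=np.array([.788,-.616,0]);o=np.array([.5597,-.368,0])
for c,f in((S,lambda p:((p-[100,165]+.5)*3-.5)),(T,lambda p:((p-[300,175]+.5)*3-.5))):
    print(f(proj(c,[o+[0,0,.281],o+[0,0,.04],o-24*x/1e3+[0,0,.287],o+[0,0,.115]])).round())
go([.5597,-.368,.36],51.9)
E
python3 m2.py | sed -n '/---/,$p'
```

```text
---
S [[ 0.5515 -0.381   0.281 ]]
S [[ 0.6026 -0.3478  0.281 ]]
T [[ 0.5759 -0.3561  0.281 ]]
T [[ 0.551  -0.3855  0.281 ]]
[[160. 241.]
 [236. 387.]
 [176. 210.]
 [215. 347.]]
[[616. 221.]
 [528. 281.]
 [597. 247.]
 [552. 264.]]
shift now [-0.6489 -0.766  -0.1192] turn 0.334 shift after turn [-0.8643 -0.5108 -0.1192] | head 71.0 pos [0.1947 0.5671 0.2398] q1 1.15 q6 -0.09 t 0.1
```

View pics/wrist0.png

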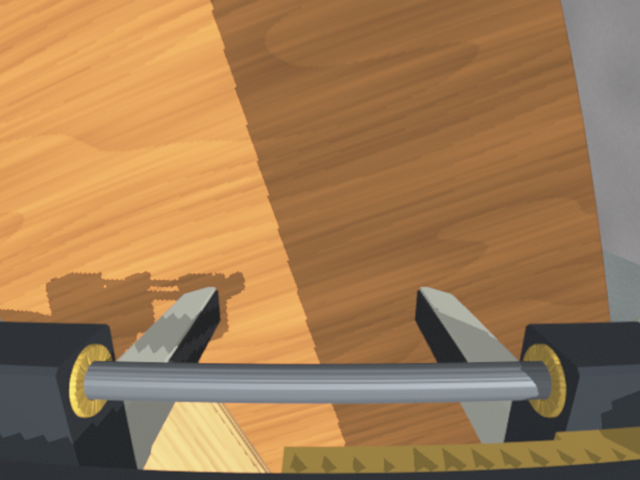

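The wrist view shows an empty worktop under the gripper, so only the medium (0.450, 0.075) and tall (0.553, −0.025) canisters are there.

The manual's scale: shifts go in shares of 50 mm and turns go in units of 0.2 rad. Converting my numbers, -0.05 m is -1, -0.04 m is -0.8, 0.111 rad is 0.555.

>>> shift_gripper(steps=[[0.093, 0, 0, -0.8, 0.555], [0.093, 0, 0, -0.8, 0.555], [0.093, 0, 0, -0.8, 0.56], [0.093, -1, 0, 0, 0], [0.093, -1, 0, 0, 0], [0.093, -1, 0, 0, 0], [0.093, -1, 0, 0, 0], [0.093, -1, 0, 0, 0], [0.093, -1, 0, 0, 0], [0.093, -1, 0, 0, 0], [0.093, -1, 0, 0, 0], [0.093, -1, 0, 0, 0]], grip_force=30)

```text
t: 1.35
tool_pos: [0.5503, 0.2883, 0.3604]
orientation: [-1.025, -2.969, 0.0]
force: [0.7, 0.8, -0.1]
opening: 0.0928
gripper_force: 0.0
```

>>> shift_gripper(steps=[[0.093, -0.6, -0.74, 0, 0], [0.093, -0.6, -0.74, 0, 0], [0.093, -0.6, -0.74, 0, 0], [0.093, -0.6, -0.74, 0, 0], [0.093, -0.6, -0.74, 0, 0], [0.093, -0.6, -0.74, 0, 0], [0.093, -0.6, -0.74, 0, 0], [0.093, -0.6, -0.74, 0, 0], [0.093, -0.6, -0.74, 0, 0], [0.093, -0.6, -0.74, 0, 0], [0.093, -0.6, -0.74, 0, 0], [0.093, -0.6, -0.74, 0, 0], [0.093, 0, 0, 0, 0]])

```text
t: 2.65
tool_pos: [0.557, -0.2872, 0.3587]
orientation: [-1.033, -2.964, 0.002]
force: [0.2, -0.1, -0.5]
opening: 0.093
gripper_force: 0.0
```

```bash
python3 -c "
from h import *
go([.5625,-.370,.36],51.9)"
```

```text
shift now [-0.0558 -0.0614 -0.0013] turn -0.006 shift after turn [-0.0554 -0.0617 -0.0013] | head 51.6 pos [ 0.557  -0.2872  0.3587] q1 -0.56 q6 -1.46 t 2.6
```

>>> shift_gripper(steps=[[0.093, -0.56, -0.62, 0, 0], [0.093, -0.56, -0.62, 0, 0], [0.093, 0, 0, 0, 0], [0.093, 0, 0, 0, 0]])

```text
t: 3.05
tool_pos: [0.564, -0.3654, 0.3594]
orientation: [-1.027, -2.967, -0.002]
force: [0.1, -1.2, 0.5]
opening: 0.0931
gripper_force: 0.0
```

```bash
python3 -c "
from h import *
go([.5625,-.370,.268],51.9)
c=snap('wrist','w1')
s=st();R=Ro.from_rotvec(s['orientation']).as_matrix()
o=np.array([.5625,-.370,0]);y=np.array([.617,.787,0])
print(proj(c,[o+y*.021+[0,0,.281],o-y*.021+[0,0,.281],o+y*.021+[0,0,.225],o-y*.021+[0,0,.225]]).round())
"
```

```text
shift now [-0.0019 -0.0046  0.0914] turn -0.001 shift after turn [-0.0019 -0.0046  0.0914] | head 51.8 pos [ 0.564  -0.3654  0.3594] q1 -0.65 q6 -1.56 t 3.0
[[343. 271.]
 [274. 271.]
 [338. 246.]
 [282. 246.]]
```

View pics/w1.png

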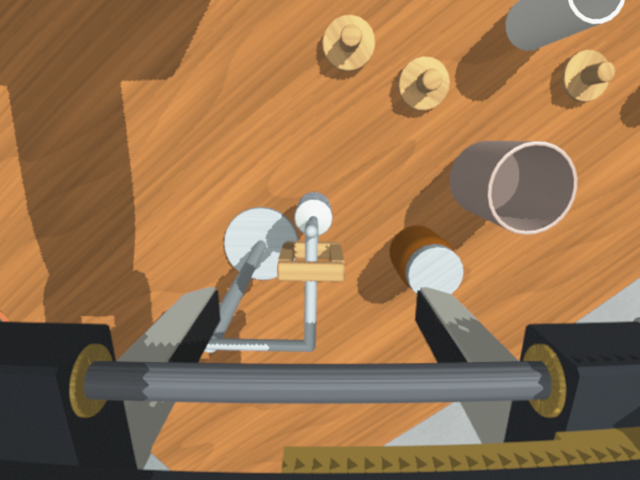

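The loop sits at columns 278–344, row ~270, centred within 2 mm of my estimate, squarely between the fingers. Descending.

>>> shift_gripper(steps=[[0.093, -0.04, -0.06, 0.6, 0], [0.093, 0, 0, 0.6, 0], [0.093, 0, 0, 0.4, 0], [0.093, 0, 0, 0.24, 0], [0.093, 0, 0, 0, 0], [0.093, 0, 0, 0, 0]])

```text
t: 3.7
tool_pos: [0.5645, -0.3681, 0.27]
orientation: [1.023, 2.969, -0.001]
force: [0.6, -0.7, 1.2]
opening: 0.0926
gripper_force: 0.0
```

>>> shift_gripper(steps=[[0.03, 0, 0, 0, 0], [0.03, 0, 0, 0, 0], [0.03, 0, 0, 0, 0], [0.03, 0, 0, 0, 0], [0.03, 0, 0, 0, 0], [0.03, 0, 0, 0, 0], [0.03, 0, 0, 0, 0], [0.03, 0, 0, 0, 0], [0.03, 0, 0, 0, 0], [0.03, 0, 0, 0, 0]], grip_force=40)

```text
t: 4.7
tool_pos: [0.564, -0.3686, 0.2686]
orientation: [-1.025, -2.97, 0.0]
force: [-0.3, 0.0, 0.3]
opening: 0.0418
gripper_force: 40.0
```

To row units: -0.03 m is -0.6, 0.02 m is 0.4.

>>> shift_gripper(steps=[[0.03, 0, 0, -0.16, 0], [0.03, 0, 0, -0.16, 0], [0.03, 0, 0, -0.14, 0], [0.03, 0, 0, 0, 0], [0.03, 0, 0, 0, 0], [0.03, 0.3, 0, 0, 0], [0.03, 0.4, 0, 0, 0], [0.03, 0.4, 0, 0, 0], [0.03, 0.4, 0, 0, 0], [0.03, 0.3, 0, 0, 0], [0.03, 0, 0, -0.6, 0], [0.03, 0, 0, -0.6, 0], [0.03, 0, 0, -0.6, 0], [0.03, 0, 0, 0, 0], [0.03, 0, 0, 0, 0]])

```text
t: 6.2
tool_pos: [0.4934, -0.3132, 0.382]
orientation: [1.025, 2.969, -0.001]
force: [0.4, -0.3, -1.3]
opening: 0.0418
gripper_force: 40.0
```

```bash
python3 -c "
from h import *
go([.4497,.0752,.38])
snap('wrist','w2');c=snap('top','top2');cv2.imwrite('pics/tc.png',cv2.resize(c['image'][170:370,250:510,::-1],None,fx=3,fy=3))
c=snap('scene','scene2');cv2.imwrite('pics/sc.png',cv2.resize(c['image'][150:350,130:390,::-1],None,fx=3,fy=3))
"
```

```text
shift now [0.274  0.2788 0.0016] | head 51.9 pos [ 0.4934 -0.3132  0.382 ] q1 -0.65 q6 -1.56 t 6.2
```

View pics/sc.png

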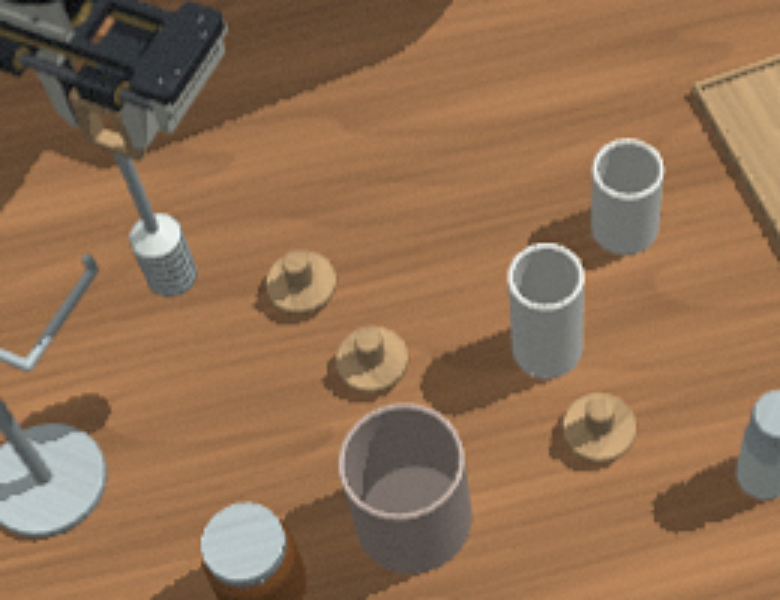

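The brush hangs straight in the gripper, off the hook; both canisters have not moved (rims at crop (628,168), (547,277)). Writing a rim finder and checking brush alignment.

```bash
cat > rim.py <<'E'
from h import *
def rim(c,guess,h,r=.031,m=14,thr=None):
    "white rim ring near guess (world xy) at height h -> world xy"
    a=np.linspace(0,2*np.pi,24); P=proj(c,[[guess[0]+r*np.cos(t),guess[1]+r*np.sin(t),h] for t in a])
    x0,y0=(P.min(0)-m).astype(int).clip(0);x1,y1=(P.max(0)+m).astype(int)
    im=c['image'][y0:y1,x0:x1]; hsv=cv2.cvtColor(im,cv2.COLOR_RGB2HSV)
    ok=hsv[:,:,1]<45; V=hsv[:,:,2]
    if ok.sum()<30: return None
    t=thr or np.percentile(V[ok],97)*.86
    k=(ok&(V>t)).astype(np.uint8)
    n,l,s,_=cv2.connectedComponentsWithStats(k); i=1+s[1:,4].argmax()
    cn=max(cv2.findContours((l==i).astype(np.uint8),cv2.RETR_EXTERNAL,cv2.CHAIN_APPROX_NONE)[0],key=len)
    e=cv2.fitEllipse(cv2.convexHull(cn)); u=np.array(e[0])+[x0,y0]
    w=onz(c,[u],h)[0][:2]
    a,b=proj(c,[[w[0]+r,w[1],h],[w[0]-r,w[1],h]]); return w.round(4),u.round(1),np.round(e[1],1),'expect dia %.1f'%np.linalg.norm(a-b)
E
python3 - <<'E'
from rim import *
for n in('scene0','top0','scene2','top2','w2'):
    c=load(n)
    for g,h in(((.4497,.0752),.095),((.5529,-.0248),.125)):
        try: print(n,h,rim(c,g,h))
        except Exception as e: print(n,h,'x',e)
# brush: bristle axis from scene+top by expected projection
o=np.array([.4934,-.3132,0])
S=load('scene2');T=load('top2')
print(((proj(S,[o+[0,0,.153],o+[0,0,.228],o+[0,0,.33]])-[130,150]+.5)*3).round(), ((proj(T,[o+[0,0,.153],o+[0,0,.228]])-[250,170]+.5)*3).round())
E
```

```text
scene0 0.095 (array([0.4469, 0.0688]), array([336. , 205.1]), array([16.2, 18.6]), 'expect dia 20.3')
scene0 0.125 (array([ 0.5523, -0.0248]), array([311.6, 241.6]), array([21.5, 25. ]), 'expect dia 22.3')
top0 0.095 (array([0.4505, 0.0766]), array([286.3, 306.5]), array([26.1, 27. ]), 'expect dia 27.3')
top0 0.125 (array([ 0.5522, -0.0238]), array([331.5, 261.4]), array([26.1, 27. ]), 'expect dia 27.1')
scene2 0.095 (array([0.447, 0.069]), array([336.1, 205.1]), array([16.3, 18.7]), 'expect dia 20.3')
scene2 0.125 (array([ 0.5523, -0.0248]), array([311.6, 241.6]), array([21.5, 25. ]), 'expect dia 22.3')
top2 0.095 (array([0.4505, 0.0766]), array([286.3, 306.5]), array([26.1, 27. ]), 'expect dia 27.3')
top2 0.125 (array([ 0.5522, -0.0238]), array([331.5, 261.4]), array([26.1, 27. ]), 'expect dia 27.1')
w2 0.095 (array([ 0.561 , -0.0082]), array([574.6,  87.6]), array([55.5, 64. ]), 'expect dia 55.0')
w2 0.125 (array([ 0.5521, -0.0261]), array([574.6,  87.6]), array([55.5, 64. ]), 'expect dia 59.1')
[[173. 281.]
 [152. 231.]
 [120. 154.]] [[642. 359.]
 [666. 345.]]
```

View pics/tc.png

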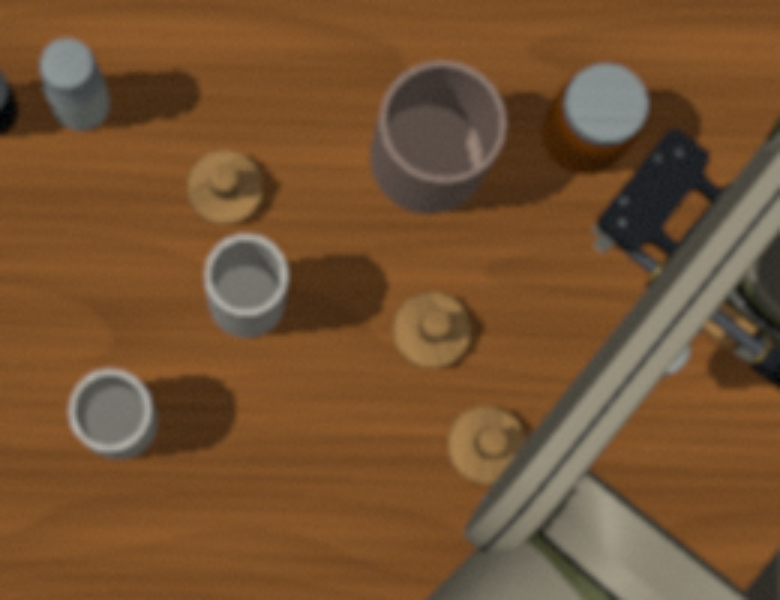

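```bash
cat > br.py <<'E'
from h import *
def head(c,o,zb,rng=25):
    "compare white bristle head mask with predicted silhouette, prints centroid/bbox"
    a=np.linspace(0,2*np.pi,40); P=np.array([[o[0]+.019*np.cos(t),o[1]+.019*np.sin(t),z] for z in(zb,zb+.075) for t in a])
    hull=cv2.convexHull(proj(c,P).astype(np.float32)); b=cv2.boundingRect(hull); M=cv2.moments(hull)
    x0,y0=max(b[0]-rng,0),max(b[1]-rng,0); im=c['image'][y0:b[1]+b[3]+rng,x0:b[0]+b[2]+rng]
    hsv=cv2.cvtColor(im,cv2.COLOR_RGB2HSV); k=((hsv[:,:,1]<40)&(hsv[:,:,2]>110)).astype(np.uint8)
    k=cv2.morphologyEx(k,cv2.MORPH_OPEN,np.ones((7,7),np.uint8))
    n,l,s,ce=cv2.connectedComponentsWithStats(k)
    print('pred c',round(M['m10']/M['m00'],1),round(M['m01']/M['m00'],1),'bbox',b,'area',M['m00'])
    for i in range(1,n): print('  seen c',(ce[i]+[x0,y0]).round(1),'bbox',(s[i,0]+x0,s[i,1]+y0,s[i,2],s[i,3]),'area',s[i,4])
E
python3 - <<'E'
from br import *
for n in('scene2','w2','top2'): print(n); head(load(n),(.4934,-.3132),.153)
E
```

```text
scene2
pred c 183.5 234.7 bbox (171, 219, 25, 32) area 487.8728252077708
  seen c [182.5 229.6] bbox (np.int32(175), np.int32(223), np.int32(15), np.int32(13)) area 148
w2
pred c 316.6 230.3 bbox (292, 199, 49, 61) area 2242.5414537615143
  seen c [317.5 236.3] bbox (np.int32(294), np.int32(202), np.int32(48), np.int32(80)) area 2485
  seen c [277.5 274.9] bbox (np.int32(267), np.int32(265), np.int32(26), np.int32(20)) area 405
top2
pred c 468.0 286.7 bbox (454, 275, 27, 23) area 422.0047687427141
```

To row units: 0.035 m is 0.7, 0.034 m is 0.68.

>>> shift_gripper(steps=[[0.03, 0.4, 0.4, 0, 0], [0.03, 0.68, 0.7, 0, 0], [0.03, 0.68, 0.7, 0, 0], [0.03, 0.68, 0.7, 0, 0], [0.03, 0.68, 0.7, 0, 0], [0.03, 0.68, 0.7, 0, 0], [0.03, 0.68, 0.7, 0, 0], [0.03, 0.68, 0.7, 0, 0], [0.03, 0.3, 0.3, 0, 0], [0.03, 0, 0, 0, 0], [0.03, 0, 0, 0, 0], [0.03, 0, 0, 0, 0]])

```text
t: 7.55
tool_pos: [0.451, 0.0747, 0.3809]
orientation: [-1.026, -2.968, 0.001]
force: [-0.2, 0.3, -0.7]
opening: 0.0417
gripper_force: 40.0
```

```bash
python3 - <<'E'
from br import *; from rim import rim
go([.45,.0758,.382])
p=st()['tool_pos']
w=snap('wrist','w3');t=snap('top','t3');s=snap('scene','s3')
head(w,p[:2],p[2]-.229)
for c in(w,t,s): print(rim(c,(.45,.0758),.095),rim(c,(.5525,-.0245),.125))
E
```

```text
shift now [ 0.0015  0.0002 -0.0011] | head 51.9 pos [0.451  0.0747 0.3809] q1 0.05 q6 -0.85 t 7.5
pred c 316.8 230.7 bbox (293, 199, 48, 61) area 2238.496247458039
  seen c [317.3 222.3] bbox (np.int32(291), np.int32(175), np.int32(54), np.int32(107)) area 4023
(array([0.4758, 0.0561]), array([317.5, 235.1]), array([43.9, 45.6]), 'expect dia 52.8') (array([ 0.5407, -0.0076]), array([308.8, 318.1]), array([16.4, 36.5]), 'expect dia 51.3')
(array([0.4577, 0.0854]), array([282.5, 303.2]), array([ 6.2, 79.8]), 'expect dia 27.2') (array([ 0.5522, -0.0238]), array([331.5, 261.4]), array([26.2, 27. ]), 'expect dia 27.1')
(array([0.4509, 0.0764]), array([339.3, 205.7]), array([19.4, 22.7]), 'expect dia 20.4') (array([ 0.5523, -0.0248]), array([311.6, 241.6]), array([21.5, 25. ]), 'expect dia 22.3')
```

>>> shift_gripper(steps=[[0.03, 0.02, 0.02, 0.6, 0], [0.03, 0, 0, 0.8, 0], [0.03, 0, 0, 0.7, 0], [0.03, 0, 0, 0.4, 0], [0.03, 0, 0, 0.1, 0], [0.03, 0, 0, 0.06, 0], [0.03, 0, 0, 0.06, 0], [0.03, 0, 0, 0, 0], [0.03, 0, 0, 0, 0]])

```text
t: 8.6
tool_pos: [0.4515, 0.0771, 0.2468]
orientation: [1.025, 2.968, 0.001]
force: [-0.6, 0.5, -1.2]
opening: 0.0417
gripper_force: 40.0
```

>>> shift_gripper(steps=[[0.03, 0, 0, 0.06, 0], [0.03, 0, 0, 0.04, 0], [0.03, 0, 0, 0, 0], [0.03, 0, 0, 0, 0]])

```text
t: 9.0
tool_pos: [0.4508, 0.0771, 0.2406]
orientation: [-1.025, -2.97, 0.0]
force: [-0.4, -1.1, -0.2]
opening: 0.0419
gripper_force: 40.0
```

>>> shift_gripper(steps=[[0.03, 0, 0, 0.04, 0], [0.03, 0, 0, 0.02, 0], [0.03, 0, 0, 0, 0], [0.03, 0, 0, 0, 0]])

```text
t: 9.4
tool_pos: [0.4516, 0.077, 0.2405]
orientation: [1.024, 2.967, 0.001]
force: [-4.9, -0.3, 16.9]
opening: 0.0417
gripper_force: 40.0
```

>>> shift_gripper(steps=[[0.03, 0, 0, -0.3, 0], [0.03, 0, 0, -0.4, 0], [0.03, 0, 0, -0.4, 0], [0.03, 0, 0, -0.2, 0], [0.03, 0, 0, 0, 0], [0.03, 0, 0, 0, 0], [0.03, 0, 0, 0, 0]])

```text
t: 10.1
tool_pos: [0.4504, 0.0771, 0.3013]
orientation: [-1.025, -2.968, 0.001]
force: [0.4, -0.2, -1.8]
opening: 0.0414
gripper_force: 40.0
```

>>> shift_gripper(steps=[[0.03, 0, 0, 0.3, 0], [0.03, 0, 0, 0.4, 0], [0.03, 0, 0, 0.4, 0], [0.03, 0, 0, 0.1, 0], [0.03, 0, 0, 0.08, 0], [0.03, 0, 0, 0.02, 0], [0.03, 0, 0, 0, 0], [0.03, 0, 0, 0, 0], [0.03, 0, 0, 0, 0]])

```text
t: 11.0
tool_pos: [0.4515, 0.0765, 0.2401]
orientation: [1.024, 2.966, -0.0]
force: [-5.4, -2.9, 21.4]
opening: 0.0414
gripper_force: 40.0
```

Bottom reached twice (≈20 N contact), raised 60 mm in between. Lift out, check brush and tall canister.

>>> shift_gripper(steps=[[0.03, 0, 0, -0.6, 0], [0.03, 0, 0, -0.8, 0], [0.03, 0, 0, -0.8, 0], [0.03, 0, 0, -0.72, 0], [0.03, 0, 0, 0, 0], [0.03, 0, 0, 0, 0]])

```text
t: 11.6
tool_pos: [0.4511, 0.0771, 0.3832]
orientation: [1.025, 2.969, 0.0]
force: [-0.4, -0.4, -1.1]
opening: 0.0417
gripper_force: 40.0
```

```bash
python3 - <<'E'
from br import *; from rim import rim
w=snap('wrist','w4');t=snap('top','t4');s=snap('scene','s4');p=st()['tool_pos']
head(w,p[:2],p[2]-.229)
for c in(w,t,s): print(rim(c,(.45,.0758),.095),rim(c,(.5525,-.0245),.125))
go([.5525,-.0245,.387])
E
```

```text
pred c 315.8 229.2 bbox (292, 198, 48, 61) area 2208.1317230800632
  seen c [315.9 220.9] bbox (np.int32(289), np.int32(176), np.int32(54), np.int32(105)) area 3834
(array([0.4732, 0.0595]), array([316.4, 232.2]), array([40.4, 46.4]), 'expect dia 52.6') (array([ 0.5409, -0.0061]), array([307.9, 317.5]), array([14.8, 35. ]), 'expect dia 51.0')
(array([0.4622, 0.0902]), array([280.5, 301.2]), array([ 5.9, 85.4]), 'expect dia 27.2') (array([ 0.5522, -0.0238]), array([331.5, 261.4]), array([26.1, 27.1]), 'expect dia 27.1')
(array([0.4534, 0.0788]), array([340.4, 206.3]), array([18.2, 20.4]), 'expect dia 20.4') (array([ 0.5523, -0.0248]), array([311.6, 241.6]), array([21.5, 25. ]), 'expect dia 22.3')
shift now [-0.1431 -0.0169 -0.0061] | head 51.9 pos [0.4502 0.0771 0.3813] q1 0.06 q6 -0.85 t 11.8
```

>>> shift_gripper(steps=[[0.03, -0.46, -0.06, 0, 0], [0.03, -0.8, -0.1, 0, 0], [0.03, -0.8, -0.1, 0, 0], [0.03, -0.8, -0.1, 0, 0], [0.03, 0, 0, 0, 0], [0.03, 0, 0, 0, 0], [0.03, 0, 0, 0, 0]])

```text
t: 12.45
tool_pos: [0.5517, -0.0247, 0.3827]
orientation: [-1.024, -2.968, 0.0]
force: [-0.5, 0.0, 0.3]
opening: 0.0419
gripper_force: 40.0
```

```bash
python3 - <<'E'
from br import *; from rim import rim
go([.5523,-.0243,.382])
w=snap('wrist','w5');p=st()['tool_pos']; head(w,p[:2],p[2]-.229)
c=snap('scene','s5');print(rim(c,(.45,.0758),.095),rim(c,(.5525,-.0245),.125))
E
```

```text
shift now [-0.0002  0.0007  0.0007] | head 51.9 pos [ 0.5517 -0.0247  0.3827] q1 -0.14 q6 -1.04 t 12.4
pred c 316.9 230.9 bbox (293, 199, 48, 62) area 2244.3433813338634
  seen c [317. 222.] bbox (np.int32(289), np.int32(177), np.int32(57), np.int32(105)) area 3994
(array([0.4751, 0.005 ]), array([315.1, 219.6]), array([ 7.6, 12.7]), 'expect dia 20.8') (array([ 0.4955, -0.0052]), array([313.2, 220.7]), array([ 9.1, 13.5]), 'expect dia 21.4')
```

>>> shift_gripper(steps=[[0.03, 0, 0, 0.6, 0], [0.03, 0, 0, 0.8, 0], [0.03, 0, 0, 0.8, 0], [0.03, 0, 0, 0.4, 0], [0.03, 0, 0, 0.12, 0], [0.03, 0, 0, 0.06, 0], [0.03, 0, 0, 0, 0], [0.03, 0, 0, 0, 0]])

```text
t: 13.35
tool_pos: [0.5532, -0.0252, 0.2467]
orientation: [1.024, 2.967, 0.001]
force: [0.2, 0.7, -1.1]
opening: 0.0416
gripper_force: 40.0
```

>>> shift_gripper(steps=[[0.03, 0, 0, 0.04, 0], [0.03, 0, 0, 0.04, 0], [0.03, 0, 0, 0, 0], [0.03, 0, 0, 0, 0]])

```text
t: 13.75
tool_pos: [0.5523, -0.0253, 0.2406]
orientation: [-1.025, -2.969, 0.0]
force: [-0.3, 0.0, -0.9]
opening: 0.0416
gripper_force: 40.0
```

To row units: 0.002 m is 0.04.

>>> shift_gripper(steps=[[0.03, 0, 0, 0.04, 0], [0.03, 0, 0, 0.04, 0], [0.03, 0, 0, 0, 0], [0.03, 0, 0, 0, 0]])

```text
t: 14.15
tool_pos: [0.5534, -0.0258, 0.2401]
orientation: [1.024, 2.965, 0.0]
force: [-4.2, -0.5, 15.9]
opening: 0.0418
gripper_force: 40.0
```

To row units: -0.03 m is -0.6, -0.025 m is -0.5.

>>> shift_gripper(steps=[[0.03, 0, 0, -0.4, 0], [0.03, 0, 0, -0.6, 0], [0.03, 0, 0, -0.5, 0], [0.03, 0, 0, -0.3, 0], [0.03, 0, 0, 0, 0], [0.03, 0, 0, 0, 0], [0.03, 0, 0, 0, 0]])

```text
t: 14.85
tool_pos: [0.5517, -0.0252, 0.3246]
orientation: [-1.024, -2.967, 0.001]
force: [-0.9, 0.1, -1.9]
opening: 0.0417
gripper_force: 40.0
```

>>> shift_gripper(steps=[[0.03, 0, 0, 0.4, 0], [0.03, 0, 0, 0.6, 0], [0.03, 0, 0, 0.5, 0], [0.03, 0, 0, 0.16, 0], [0.03, 0, 0, 0.1, 0], [0.03, 0, 0, 0.04, 0], [0.03, 0, 0, 0, 0], [0.03, 0, 0, 0, 0], [0.03, 0, 0, 0, 0]])

```text
t: 15.75
tool_pos: [0.553, -0.0264, 0.24]
orientation: [1.025, 2.966, -0.002]
force: [-4.7, -2.5, 18.6]
opening: 0.0422
gripper_force: 40.0
```

To row units: -0.006 m is -0.12, -0.04 m is -0.8.

>>> shift_gripper(steps=[[0.03, 0, 0, -0.6, 0], [0.03, 0, 0, -0.8, 0], [0.03, 0, 0, -0.8, 0], [0.03, 0, 0, -0.7, 0], [0.03, 0, 0, 0, 0], [0.03, -0.56, -0.12, 0, 0], [0.03, -0.8, -0.16, 0, 0], [0.03, -0.8, -0.16, 0, 0], [0.03, -0.8, -0.16, 0, 0], [0.03, -0.8, -0.18, 0, 0], [0.03, 0, 0, 0, 0], [0.03, 0, 0, 0, 0], [0.03, 0, 0, 0, 0]])

```text
t: 17.05
tool_pos: [0.6759, -0.1712, 0.3814]
orientation: [-1.024, -2.969, -0.0]
force: [-0.1, -0.1, -0.5]
opening: 0.0419
gripper_force: 40.0
```

```bash
python3 - <<'E'
from br import *; from rim import rim
go([.6764,-.1723,.235])
w=snap('wrist','w6');p=st()['tool_pos']; head(w,p[:2],p[2]-.229)
for n in('scene','top'):
  c=snap(n,n+'6');print(rim(c,(.45,.0758),.095),rim(c,(.5525,-.0245),.125))
E
```

```text
shift now [-0.0012 -0.0006  0.1464] | head 51.9 pos [ 0.6759 -0.1712  0.3814] q1 -0.32 q6 -1.23 t 17.1
pred c 316.8 230.7 bbox (292, 199, 49, 62) area 2251.386539274361
  seen c [317.  232.8] bbox (np.int32(292), np.int32(197), np.int32(51), np.int32(84)) area 2807
(array([0.447, 0.069]), array([336.1, 205.1]), array([16.3, 18.7]), 'expect dia 20.3') (array([ 0.5524, -0.0249]), array([311.6, 241.7]), array([21.5, 25. ]), 'expect dia 22.3')
(array([0.4505, 0.0766]), array([286.3, 306.5]), array([26.1, 27. ]), 'expect dia 27.3') (array([ 0.5123, -0.0667]), array([350.2, 279.4]), array([21.4, 50.1]), 'expect dia 27.4')
```

>>> shift_gripper(steps=[[0.03, 0, 0, 0.6, 0], [0.03, 0, 0, 0.8, 0], [0.03, 0, 0, 0.8, 0], [0.03, 0, 0, 0.4, 0], [0.03, 0, 0, 0.16, 0], [0.03, 0, 0, 0.08, 0], [0.03, 0, 0, 0, 0], [0.03, 0, 0, 0, 0]])

```text
t: 18.0
tool_pos: [0.6771, -0.1721, 0.2422]
orientation: [1.024, 2.966, 0.0]
force: [-0.2, -0.4, -1.5]
opening: 0.0419
gripper_force: 40.0
```

>>> shift_gripper(steps=[[0.03, 0, 0, 0.04, 0], [0.03, 0, 0, 0.02, 0], [0.03, 0, 0, 0, 0], [0.03, 0, 0, 0, 0]])

```text
t: 18.4
tool_pos: [0.6762, -0.172, 0.2366]
orientation: [-1.025, -2.97, 0.0]
force: [-1.2, -0.8, -0.2]
opening: 0.0416
gripper_force: 40.0
```

To row units: -0.04 m is -0.8, -0.03 m is -0.6.

>>> shift_gripper(steps=[[0.03, 0, 0, 0.02, 0], [0.03, 0, 0, 0, 0], [0.05, 0, 0, 0, 0], [0.06, 0, 0, 0, 0], [0.093, 0, 0, 0, 0], [0.093, 0, 0, 0, 0], [0.093, 0, 0, 0, 0], [0.093, 0, 0, 0, 0], [0.093, 0, 0, -0.1, 0], [0.093, 0, 0, -0.4, 0], [0.093, 0, 0, -0.6, 0], [0.093, 0, 0, -0.8, 0], [0.093, 0, 0, -0.8, 0], [0.093, 0, 0, 0, 0], [0.093, 0, 0, 0, 0]])

```text
t: 19.9
tool_pos: [0.6768, -0.1721, 0.373]
orientation: [1.024, 2.966, 0.0]
force: [0.3, 0.5, -0.4]
opening: 0.0927
gripper_force: 0.0
```

```bash
python3 - <<'E'
from h import *
c=snap('scene','s7'); w=snap('wrist','w7')
cv2.imwrite('pics/s7c.png',np.hstack([cv2.resize(c['image'][180:360,140:360,::-1],(367,300)),cv2.resize(w['image'][:,:,::-1],(400,300))]))
go([.45,.076,.3],8)
E
```

```text
shift now [0.3306 0.0557 0.0698] turn 0.766 shift after turn [ 0.2768 -0.1891  0.0698] | head 51.9 pos [ 0.6759 -0.1719  0.3693] q1 -0.32 q6 -1.23 t 20.0
```

View pics/s7c.png

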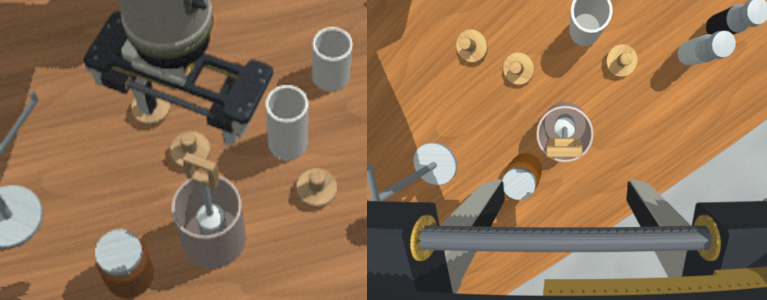

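The brush stands upright in the pot, and nothing else moved. Next the medium canister.

The manual's scale: shifts go in shares of 50 mm and turns go in units of 0.2 rad. Converting my numbers, 0.04 m is 0.8, 0.027 m is 0.54, -0.134 rad is -0.67.

>>> shift_gripper(steps=[[0.093, 0, 0, 0, -0.67], [0.093, 0, 0, 0, -0.67], [0.093, 0, 0, 0, -0.67], [0.093, 0, 0, 0, -0.67], [0.093, 0, 0, 0, -0.67], [0.093, 0, 0, 0, -0.67], [0.093, 0.54, 0.8, 0, 0], [0.093, 0.54, 0.8, 0, 0], [0.093, 0.54, 0.8, 0, 0], [0.093, 0.54, 0.8, 0, 0], [0.093, 0.54, 0.8, 0, 0], [0.093, 0.54, 0.8, 0, 0], [0.093, 0.54, 0.8, 0, 0], [0.093, 0, 0, 0.8, 0], [0.093, 0, 0, 0.8, 0], [0.093, 0, 0, 0, 0], [0.093, 0, 0, 0, 0]])

```text
t: 21.7
tool_pos: [0.4493, 0.079, 0.2898]
orientation: [0.218, -3.131, 0.0]
force: [-0.0, 0.5, 0.6]
opening: 0.0931
gripper_force: 0.0
```

```bash
python3 - <<'E'
from rim import *
w=snap('wrist','w8');s=snap('scene','s8');t=snap('top','t8')
for c in(w,s,t): print(rim(c,(.4505,.0766),.095),rim(c,(.5523,-.0243),.125))
go([.4505,.0766,.063],98)
E
```

```text
(array([0.455 , 0.0358]), array([268.1, 225.9]), array([65.2, 66.7]), 'expect dia 66.8') (array([ 0.5606, -0.0024]), array([210.3, 340.4]), array([14.2, 33.9]), 'expect dia 60.4')
(array([0.4375, 0.0281]), array([319.9, 205.7]), array([ 7.4, 16.8]), 'expect dia 20.3') (array([ 0.5523, -0.0248]), array([311.6, 241.6]), array([21.5, 25. ]), 'expect dia 22.3')
(array([0.4562, 0.0796]), array([285.1, 304. ]), array([ 5.9, 77.3]), 'expect dia 27.2') (array([ 0.5525, -0.0243]), array([331.7, 261.3]), array([26.3, 26.5]), 'expect dia 27.1')
shift now [ 0.0019 -0.0021  0.23  ] turn -0.001 shift after turn [ 0.0019 -0.0021  0.23  ] | head 97.9 pos [0.4514 0.0789 0.293 ] q1 0.06 q6 -1.65 t 21.9
```

The wrist view puts the medium rim at (0.455, 0.036), about 40 mm off: probably the knock. Verifying.

```bash
python3 - <<'E'
from rim import *
print(st()['t'])
w=snap('wrist','w9');s=snap('scene','s9');t=snap('top','t9')
for c in(w,s,t): print(rim(c,(.455,.0358),.095))
cv2.imwrite('pics/w9c.png',np.hstack([cv2.resize(w['image'][:,:,::-1],(400,300)),cv2.resize(s['image'][150:330,220:460,::-1],(400,300))]))
E
```

```text
21.85
(array([0.455 , 0.0353]), array([268.4, 221.5]), array([65.2, 67.4]), 'expect dia 66.5')
(array([0.4565, 0.0377]), array([325.4, 210.8]), array([18.8, 21.6]), 'expect dia 20.5')
(array([0.4587, 0.0798]), array([285. , 302.9]), array([ 5.8, 75.5]), 'expect dia 27.2')
```

View pics/w9c.png

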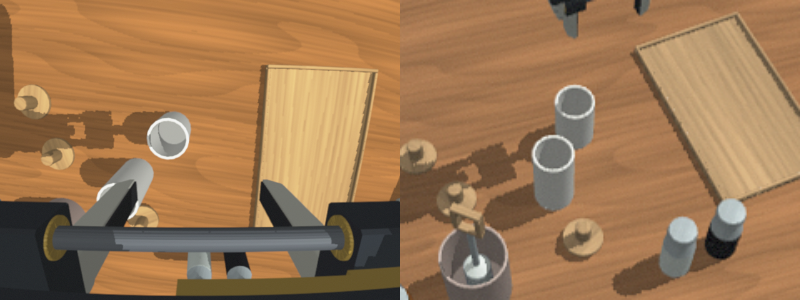

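Confirmed: the medium canister now stands at about (0.4555, 0.036), upright, clear of the tall one.

>>> shift_gripper(steps=[[0.093, 0.02, -0.86, 0, 0], [0.093, 0, 0, 0.6, 0], [0.093, 0, 0, 0.6, 0], [0.093, 0, 0, 0.2, 0], [0.093, 0, 0, 0, 0], [0.093, 0, 0, 0, 0], [0.093, 0, 0, 0, 0]])

```text
t: 22.7
tool_pos: [0.4562, 0.0366, 0.2226]
orientation: [-0.219, 3.131, -0.0]
force: [0.8, 0.0, 1.3]
opening: 0.0931
gripper_force: 0.0
```

```bash
python3 - <<'E'
from rim import *
w=snap('wrist','w10');s=snap('scene','s10')
for c in(w,s): print(rim(c,(.4555,.0362),.095))
go([.4555,.0362,.063],98)
E
```

```text
(array([0.4548, 0.0349]), array([314.3, 242.7]), array([80.6, 82.9]), 'expect dia 81.7')
(array([0.4565, 0.0377]), array([325.4, 210.8]), array([18.8, 21.6]), 'expect dia 20.5')
shift now [ 0.0009 -0.0002  0.1592] turn -0.000 shift after turn [ 0.0009 -0.0002  0.1592] | head 98.0 pos [0.456  0.0365 0.2222] q1 -0.03 q6 -1.74 t 22.8
```

To row units: 0.04 m is 0.8, 0.03 m is 0.6.

>>> shift_gripper(steps=[[0.093, 0.02, -0.02, 0.6, 0], [0.093, 0, 0, 0.8, 0], [0.093, 0, 0, 0.8, 0], [0.093, 0, 0, 0.6, 0], [0.093, 0, 0, 0.38, 0], [0.093, 0, 0, 0, 0], [0.093, 0, 0, 0, 0]])

```text
t: 23.5
tool_pos: [0.4548, 0.0353, 0.0625]
orientation: [-0.219, 3.133, -0.0]
force: [-0.1, -0.1, -0.3]
opening: 0.0932
gripper_force: 0.0
```

>>> shift_gripper(steps=[[0.05, 0, 0, 0, 0], [0.05, 0, 0, 0, 0], [0.05, 0, 0, 0, 0], [0.05, 0, 0, 0, 0], [0.05, 0, 0, 0, 0], [0.05, 0, 0, 0, 0], [0.05, 0, 0, 0, 0], [0.05, 0, 0, 0, 0]], grip_force=30)

```text
t: 24.3
tool_pos: [0.4548, 0.0351, 0.0622]
orientation: [-0.218, 3.133, -0.001]
force: [-1.8, -1.2, 6.0]
opening: 0.0627
gripper_force: 30.0
```

```bash
python3 - <<'E'
from h import *
go([.416,.292,.15],98)
E
```

```text
shift now [ 0.0027  0.2598 -0.0879] turn -0.000 shift after turn [ 0.0026  0.2598 -0.0879] | head 98.0 pos [0.4548 0.0351 0.0622] q1 -0.04 q6 -1.75 t 24.3
```

To row units: 0.003 m is 0.06, -0.04 m is -0.8.

>>> shift_gripper(steps=[[0.05, 0, 0, -0.4, 0], [0.05, 0, 0, -0.8, 0], [0.05, 0, 0, 0, 0], [0.05, 0.06, 0.6, 0, 0], [0.05, 0, 0.8, 0, 0], [0.05, 0, 0.8, 0, 0], [0.05, 0, 0.8, 0, 0], [0.05, 0, 0.8, 0, 0], [0.05, 0, 0.8, 0, 0], [0.05, 0, 0.6, 0, 0], [0.05, 0, 0, 0, 0], [0.05, 0, 0, 0, 0], [0.05, 0, 0, 0.6, 0], [0.05, 0, 0, 0.3, 0], [0.05, 0, 0, 0.1, 0], [0.05, 0, 0, 0, 0], [0.05, 0, 0, 0, 0]])

```text
t: 26.0
tool_pos: [0.4158, 0.2922, 0.0723]
orientation: [-0.217, 3.133, 0.0]
force: [0.5, 0.4, -3.8]
opening: 0.0625
gripper_force: 30.0
```

```bash
python3 - <<'E'
from h import *
go([.416,.292,.0685],98)
E
```

```text
shift now [-0.0002 -0.0002  0.0038] turn -0.001 shift after turn [-0.0002 -0.0002  0.0038] | head 97.9 pos [0.4158 0.2922 0.0723] q1 0.51 q6 -1.20 t 26.0
```

To row units: 0.002 m is 0.04, 0.0015 m is 0.03.

>>> shift_gripper(steps=[[0.05, 0, 0, 0.04, 0], [0.05, 0, 0, 0.03, 0], [0.05, 0, 0, 0, 0], [0.05, 0, 0, 0, 0]])

```text
t: 26.4
tool_pos: [0.4154, 0.2924, 0.0683]
orientation: [-0.219, 3.134, 0.0]
force: [-0.9, 0.1, -2.4]
opening: 0.0626
gripper_force: 30.0
```

>>> shift_gripper(steps=[[0.07, 0, 0, 0, 0], [0.07, 0, 0, 0, 0], [0.093, 0, 0, 0, 0], [0.093, 0, 0, 0, 0], [0.093, 0, 0, -0.4, 0], [0.093, 0, 0, -0.8, 0], [0.093, 0, 0, -1, 0], [0.093, 0, 0, -1, 0], [0.093, 0, 0, 0, 0], [0.093, 0, 0, 0, 0]])

```text
t: 27.4
tool_pos: [0.4163, 0.2929, 0.23]
orientation: [-0.218, 3.13, 0.003]
force: [0.6, -0.6, -1.3]
opening: 0.093
gripper_force: 0.0
```

```bash
python3 - <<'E'
from rim import *
w=snap('wrist','w11');s=snap('scene','s11');t=snap('top','t11')
for c in(w,s,t): print(rim(c,(.416,.292),.101),rim(c,(.5523,-.0245),.125))
go([.5523,-.0245,.25],98)
E
```

```text
(array([0.4152, 0.2934]), array([316.8, 242.9]), array([80. , 82.5]), 'expect dia 81.2') (array([0.5174, 0.3434]), array([363.2, 388.1]), array([ 21.4, 381.7]), 'expect dia 69.4')
(array([0.4158, 0.2947]), array([414. , 175.7]), array([18. , 22.8]), 'expect dia 19.8') (array([ 0.5523, -0.0234]), array([312.2, 241.5]), array([21.1, 23.9]), 'expect dia 22.3')
(array([0.3703, 0.3471]), array([164.6, 338.5]), array([ 4.6, 25.3]), 'expect dia 27.9') (array([ 0.5523, -0.0237]), array([331.5, 261.3]), array([26., 27.]), 'expect dia 27.1')
shift now [-0.0926 -0.3324 -0.0238] turn -0.000 shift after turn [-0.0925 -0.3325 -0.0238] | head 98.0 pos [0.4144 0.2918 0.2261] q1 0.51 q6 -1.20 t 27.6
```

>>> shift_gripper(steps=[[0.093, -0.16, -0.6, -0.4, 0], [0.093, -0.21, -0.76, 0, 0], [0.093, -0.21, -0.76, 0, 0], [0.093, -0.21, -0.76, 0, 0], [0.093, -0.21, -0.76, 0, 0], [0.093, -0.21, -0.76, 0, 0], [0.093, -0.21, -0.76, 0, 0], [0.093, -0.21, -0.76, 0, 0], [0.093, -0.21, -0.72, 0, 0], [0.093, 0, 0, 0, 0], [0.093, 0, 0, 0, 0], [0.093, 0, 0, 0, 0]])

```text
t: 28.75
tool_pos: [0.5516, -0.0228, 0.2469]
orientation: [0.219, -3.132, -0.001]
force: [0.3, 0.1, 0.4]
opening: 0.093
gripper_force: 0.0
```

```bash
python3 - <<'E'
from rim import *
w=snap('wrist','w12');s=snap('scene','s12')
for c in(w,s): print(rim(c,(.5523,-.024),.125))
go([.5523,-.0240,.088],98)
E
```

```text
(array([ 0.5518, -0.0254]), array([312.3, 247.6]), array([81.9, 84.7]), 'expect dia 83.0')
(array([ 0.552 , -0.0239]), array([311.9, 241.4]), array([21.1, 24.5]), 'expect dia 22.3')
shift now [-0.0003 -0.0017  0.1596] turn 0.001 shift after turn [-0.0003 -0.0017  0.1596] | head 98.1 pos [ 0.5519 -0.0224  0.2476] q1 -0.13 q6 -1.85 t 28.9
```

To row units: 0.04 m is 0.8, 0.03 m is 0.6.

>>> shift_gripper(steps=[[0.093, 0, -0.04, 0.6, 0], [0.093, 0, 0, 0.8, 0], [0.093, 0, 0, 0.8, 0], [0.093, 0, 0, 0.6, 0], [0.093, 0, 0, 0.38, 0], [0.093, 0, 0, 0, 0], [0.093, 0, 0, 0, 0]])

```text
t: 29.55
tool_pos: [0.5527, -0.0249, 0.0896]
orientation: [0.22, -3.134, -0.0]
force: [0.3, -0.2, 0.4]
opening: 0.0929
gripper_force: 0.0
```

>>> shift_gripper(steps=[[0.05, 0, 0, 0, 0], [0.05, 0, 0, 0, 0], [0.05, 0, 0, 0, 0], [0.05, 0, 0, 0, 0], [0.05, 0, 0, 0, 0], [0.05, 0, 0, 0, 0], [0.05, 0, 0, 0, 0], [0.05, 0, 0, 0, 0]], grip_force=30)

```text
t: 30.35
tool_pos: [0.5531, -0.0258, 0.0896]
orientation: [-0.218, 3.133, -0.0]
force: [-1.2, -0.7, 5.2]
opening: 0.0616
gripper_force: 30.0
```

```bash
python3 - <<'E'
from h import *
go([.534,.308,.15],98)
E
```

```text
shift now [-0.0274  0.3332 -0.0605] turn -0.001 shift after turn [-0.0276  0.3332 -0.0605] | head 98.0 pos [ 0.5531 -0.0258  0.0896] q1 -0.14 q6 -1.85 t 30.4
```

To row units: 0.05 m is 1, -0.04 m is -0.8.

>>> shift_gripper(steps=[[0.05, 0, 0, -0.4, 0], [0.05, 0, 0, -0.8, 0], [0.05, 0, 0, 0, 0], [0.05, -0.07, 0.66, 0, 0], [0.05, -0.08, 1, 0, 0], [0.05, -0.08, 1, 0, 0], [0.05, -0.08, 1, 0, 0], [0.05, -0.08, 1, 0, 0], [0.05, -0.08, 1, 0, 0], [0.05, -0.08, 1, 0, 0], [0.05, 0, 0, 0, 0], [0.05, 0, 0, 0, 0], [0.05, 0, 0, 0.6, 0], [0.05, 0, 0, 0.3, 0], [0.05, 0, 0, 0.1, 0], [0.05, 0, 0, 0, 0], [0.05, 0, 0, 0, 0]])

```text
t: 32.05
tool_pos: [0.5342, 0.3064, 0.0994]
orientation: [-0.217, 3.134, 0.0]
force: [0.1, 0.4, -4.2]
opening: 0.0613
gripper_force: 30.0
```

```bash
python3 - <<'E'
from h import *
go([.534,.308,.0956],98)
E
```

```text
shift now [0.     0.0016 0.0038] turn -0.001 shift after turn [0.     0.0016 0.0038] | head 97.9 pos [0.5342 0.3064 0.0994] q1 0.44 q6 -1.27 t 32.0
```

To row units: 0.002 m is 0.04, 0.0015 m is 0.03.

>>> shift_gripper(steps=[[0.05, 0, 0, 0.04, 0], [0.05, 0, 0, 0.03, 0], [0.05, 0, 0, 0, 0], [0.05, 0, 0, 0, 0]])

```text
t: 32.45
tool_pos: [0.5339, 0.307, 0.0958]
orientation: [-0.219, 3.134, 0.0]
force: [0.1, 0.4, -3.3]
opening: 0.0609
gripper_force: 30.0
```

>>> shift_gripper(steps=[[0.07, 0, 0, 0, 0], [0.07, 0, 0, 0, 0], [0.093, 0, 0, 0, 0], [0.093, 0, 0, 0, 0], [0.093, 0, 0, -0.4, 0], [0.093, 0, 0, -0.8, 0], [0.093, 0, 0, -1, 0], [0.093, 0, 0, -0.8, 0], [0.093, 0, 0, 0, 0.655], [0.093, 0, 0, 0, 0.655], [0.093, 0, 0, 0, 0.655], [0.093, 0, 0, 0, 0.655], [0.093, 0, 0, 0, 0.655], [0.093, 0, 0, 0, 0.655], [0.093, 0, 0, 0, 0.655], [0.093, 0, 0, 0, 0.655], [0.093, 0, 0, 0, 0.655], [0.093, 0, 0, 0, 0.655], [0.093, 0, 0, 0, 0.655], [0.093, 0, 0, 0, 0.655]])

```text
t: 34.45
tool_pos: [0.5339, 0.307, 0.2458]
orientation: [2.069, 2.364, 0.0]
force: [-0.6, 0.1, -0.2]
opening: 0.0931
gripper_force: 0.0
```

```bash
python3 - <<'E'
from rim import *
w=snap('wrist','w13');s=snap('scene','s13')
for c in(w,s): print(rim(c,(.416,.292),.101),rim(c,(.534,.308),.131))
go([.6443,-.0052,.25],8)
E
```

```text
(array([0.4168, 0.2947]), array([167.1, 236.6]), array([71.7, 79.3]), 'expect dia 78.2') (array([0.5335, 0.3093]), array([317. , 248.3]), array([83.4, 87. ]), 'expect dia 88.3')
(array([0.4159, 0.2941]), array([413.8, 175.8]), array([18.1, 23.1]), 'expect dia 19.8') (array([0.5284, 0.3057]), array([435.6, 202.1]), array([17.8, 20.6]), 'expect dia 21.6')
shift now [-0.3243  0.0671 -0.0042] turn -0.004 shift after turn [-0.3245  0.0659 -0.0042] | head 7.8 pos [0.5339 0.307  0.2458] q1 0.44 q6 0.30 t 34.5
```

To row units: -0.0405 m is -0.81, 0.0083 m is 0.166.

>>> shift_gripper(steps=[[0.06, -0.8, 0.166, 0, 0], [0.06, -0.81, 0.166, 0, 0], [0.06, -0.81, 0.166, 0, 0], [0.06, -0.81, 0.166, 0, 0], [0.06, -0.81, 0.166, 0, 0], [0.06, -0.81, 0.166, 0, 0], [0.06, -0.81, 0.166, 0, 0], [0.06, -0.81, 0.16, 0, 0], [0.06, 0, 0, 0.8, 0], [0.06, 0, 0, 0.8, 0], [0.06, 0, 0, 0, 0], [0.06, 0, 0, 0, 0]])

```text
t: 35.75
tool_pos: [0.6431, -0.0042, 0.1654]
orientation: [-2.059, -2.37, 0.002]
force: [-0.5, 0.7, 0.3]
opening: 0.0597
gripper_force: 0.0
```

```bash
python3 - <<'E'
from h import *
w=snap('wrist','w14')
a=np.linspace(0,2*np.pi,40)
im=w['image'][:,:,::-1].copy()
for z,r in((.018,.031),(.052,.012)):
    P=proj(w,[[.6443+r*np.cos(t),-.0052+r*np.sin(t),z] for t in a]); cv2.polylines(im,[P.round().astype(np.int32)],True,(255,0,0),1)
x,y=proj(w,[[.6443,-.0052,.03]])[0].astype(int); print(x,y)
cv2.imwrite('pics/w14c.png',cv2.resize(im[max(y-100,0):y+100,x-130:x+130],None,fx=2,fy=2))
go([.6443,-.0052,.043],8)
E
```

```text
318 245
shift now [-0.001  -0.0005  0.1246] turn 0.000 shift after turn [-0.001  -0.0005  0.1246] | head 8.0 pos [ 0.6445 -0.0041  0.1676] q1 -0.09 q6 -0.23 t 35.8
```

View pics/w14c.png

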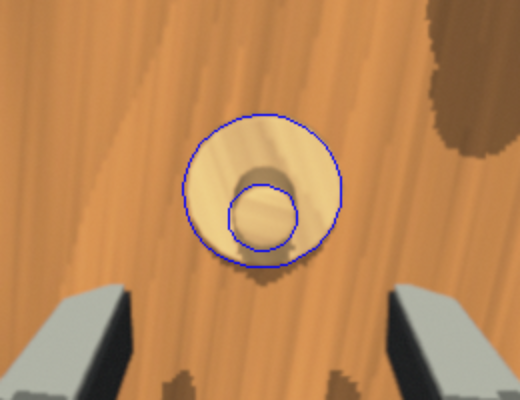

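The projected outlines fit the lid and knob within a pixel or two. Grasping.

To row units: 0.04 m is 0.8, 0.03 m is 0.6.

>>> shift_gripper(steps=[[0.06, -0.02, -0.02, 0.6, 0], [0.06, 0, 0, 0.8, 0], [0.06, 0, 0, 0.6, 0], [0.06, 0, 0, 0.3, 0], [0.06, 0, 0, 0.12, 0], [0.06, 0, 0, 0, 0], [0.06, 0, 0, 0, 0]])

```text
t: 36.5
tool_pos: [0.6447, -0.0055, 0.0472]
orientation: [2.061, 2.368, 0.003]
force: [0.4, 0.2, -0.5]
opening: 0.0596
gripper_force: 0.0
```

>>> shift_gripper(steps=[[0.01, 0, 0, 0, 0], [0.01, 0, 0, 0, 0], [0.01, 0, 0, 0, 0], [0.01, 0, 0, 0, 0], [0.01, 0, 0, 0, 0], [0.01, 0, 0, 0, 0], [0.01, 0, 0, 0, 0], [0.01, 0, 0, 0, 0]], grip_force=20)

```text
t: 37.3
tool_pos: [0.643, -0.0055, 0.0448]
orientation: [2.063, 2.369, 0.0]
force: [-0.3, -0.3, 2.1]
opening: 0.0235
gripper_force: 20.0
```

```bash
python3 - <<'E'
from h import *
go([.534,.308,.20],8)
E
```

```text
shift now [ 0.3255 -0.0649 -0.1553] turn -0.002 shift after turn [ 0.3256 -0.0643 -0.1553] | head 7.9 pos [ 0.643  -0.0055  0.0448] q1 -0.09 q6 -0.23 t 37.3
```

>>> shift_gripper(steps=[[0.01, 0, 0, -0.6, 0], [0.01, 0, 0, -0.9, 0], [0.01, 0, 0, -0.9, 0], [0.01, 0, 0, -0.9, 0], [0.01, 0.8, -0.16, 0, 0], [0.01, 0.82, -0.16, 0, 0], [0.01, 0.82, -0.16, 0, 0], [0.01, 0.82, -0.16, 0, 0], [0.01, 0.82, -0.16, 0, 0], [0.01, 0.82, -0.16, 0, 0], [0.01, 0.8, -0.16, 0, 0], [0.01, 0.8, -0.16, 0, 0], [0.01, 0, 0, 0, 0], [0.01, 0, 0, 0, 0], [0.01, 0, 0, 0, 0]])

```text
t: 38.8
tool_pos: [0.535, 0.3067, 0.2093]
orientation: [2.063, 2.369, -0.001]
force: [0.8, 0.1, -0.4]
opening: 0.0237
gripper_force: 20.0
```

```bash
python3 - <<'E'
from rim import *
go([.534,.308,.1665],8)
s=snap('scene','s15');t=snap('top','t15');w=snap('wrist','w15')
for c in (s,t,w): print(rim(c,(.416,.293),.101),rim(c,(.534,.308),.131))
E
```

```text
shift now [ 0.0014 -0.0008  0.0428] turn -0.002 shift after turn [ 0.0014 -0.0008  0.0428] | head 7.9 pos [0.535  0.3067 0.2093] q1 0.44 q6 0.30 t 38.8
(array([0.4159, 0.2941]), array([413.8, 175.8]), array([18.1, 23.1]), 'expect dia 19.8') (array([0.4549, 0.2842]), array([417.3, 181.3]), array([ 7.4, 15.2]), 'expect dia 20.6')
(array([0.4376, 0.3367]), array([171.6, 308.7]), array([ 5.9, 48.7]), 'expect dia 27.4') (array([0.5293, 0.3531]), array([164. , 266.6]), array([ 4.7, 68.9]), 'expect dia 27.2')
(array([0.417 , 0.2948]), array([145.8, 247.4]), array([79.9, 90.2]), 'expect dia 88.0') (array([0.5335, 0.3103]), array([315. , 261.7]), array([93.2, 98.8]), 'expect dia 101.7')
```

>>> shift_gripper(steps=[[0.01, 0.02, -0.02, 0.3, 0], [0.01, 0, 0, 0.3, 0], [0.01, 0, 0, 0.1, 0], [0.01, 0, 0, 0.06, 0], [0.01, 0, 0, 0, 0], [0.01, 0, 0, 0, 0]])

```text
t: 39.55
tool_pos: [0.5339, 0.3086, 0.172]
orientation: [2.063, 2.369, 0.001]
force: [-0.2, -0.6, -0.7]
opening: 0.0236
gripper_force: 20.0
```

>>> shift_gripper(steps=[[0.01, 0, 0, 0.06, 0], [0.01, 0, 0, 0.04, 0], [0.01, 0, 0, 0, 0], [0.01, 0, 0, 0, 0]])

```text
t: 39.95
tool_pos: [0.5337, 0.3085, 0.1667]
orientation: [2.063, 2.369, 0.0]
force: [0.1, -0.1, -1.0]
opening: 0.024
gripper_force: 20.0
```

To row units: -0.03 m is -0.6, 0.001 m is 0.02.

>>> shift_gripper(steps=[[0.01, 0, 0, 0.02, 0], [0.01, 0, 0, 0, 0], [0.06, 0, 0, 0, 0], [0.06, 0, 0, 0, 0], [0.06, 0, 0, 0, 0], [0.06, 0, 0, -0.6, 0], [0.06, 0, 0, -0.6, 0], [0.06, 0, 0, -0.6, 0], [0.06, 0, 0, 0, 0], [0.06, 0, 0, 0, 0]])

```text
t: 40.95
tool_pos: [0.5342, 0.3087, 0.2567]
orientation: [2.062, 2.369, 0.003]
force: [0.6, 0.2, 0.2]
opening: 0.06
gripper_force: 0.0
```

```bash
python3 - <<'E'
from h import *
go([.4398,-.2193,.165],8)
w=snap('wrist','w16')
cv2.imwrite('pics/w16c.png',cv2.resize(w['image'][120:420,100:500,::-1],None,fx=1.5,fy=1.5))
E
```

```text
shift now [-0.5101 -0.1664  0.091 ] turn -0.002 shift after turn [-0.5098 -0.1672  0.091 ] | head 7.9 pos [0.5342 0.3087 0.2567] q1 0.44 q6 0.30 t 41.0
```

View pics/w16c.png

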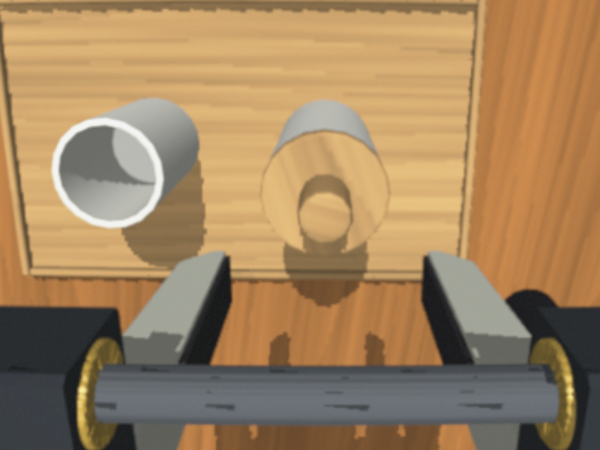

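The lid sits flush on the tall canister (knob at (325,215)); both canisters stand inside the tray. Next the lid at (0.440, −0.219).

To row units: 0.045 m is 0.9, -0.04 m is -0.8.

>>> shift_gripper(steps=[[0.06, -0.6, -0.2, 0, 0], [0.06, -0.8, -0.26, 0, 0], [0.06, -0.8, -0.26, 0, 0], [0.06, -0.8, -0.26, 0, 0], [0.06, -0.8, -0.26, 0, 0], [0.06, -0.8, -0.26, 0, 0], [0.06, -0.8, -0.26, 0, 0], [0.06, -0.8, -0.26, 0, 0], [0.06, -0.8, -0.26, 0, 0], [0.06, -0.8, -0.26, 0, 0], [0.06, -0.8, -0.26, 0, 0], [0.06, -0.8, -0.26, 0, 0], [0.06, -0.8, -0.28, 0, 0], [0.06, 0, 0, 0, 0], [0.06, 0, 0, 0.9, 0], [0.06, 0, 0, 0.9, 0], [0.06, 0, 0, 0, 0], [0.06, 0, 0, 0, 0]])

```text
t: 42.8
tool_pos: [0.4376, -0.2185, 0.1648]
orientation: [-2.06, -2.367, 0.001]
force: [0.2, -0.3, 0.4]
opening: 0.0601
gripper_force: 0.0
```

```bash
python3 - <<'E'
from h import *
w=snap('wrist','w17')
a=np.linspace(0,2*np.pi,40)
im=w['image'][:,:,::-1].copy()
for z,r in((.018,.031),(.052,.012)):
    P=proj(w,[[.4398+r*np.cos(t),-.2193+r*np.sin(t),z] for t in a]); cv2.polylines(im,[P.round().astype(np.int32)],True,(255,0,0),1)
x,y=proj(w,[[.4398,-.2193,.03]])[0].astype(int)
cv2.imwrite('pics/w17c.png',cv2.resize(im[max(y-100,0):y+100,x-130:x+130],None,fx=2,fy=2))
go([.4398,-.2193,.0445],8)
E
```

```text
shift now [-1.000e-04  9.000e-04  1.223e-01] turn -0.001 shift after turn [-1.000e-04  9.000e-04  1.223e-01] | head 7.9 pos [ 0.4389 -0.2194  0.1668] q1 -0.57 q6 -0.71 t 42.9
```

View pics/w17c.png

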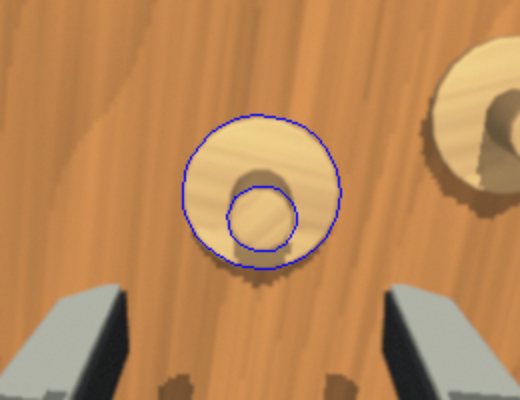

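Outlines coincide with the lid and knob again; grasping.

To row units: 0.04 m is 0.8, 0.03 m is 0.6.

>>> shift_gripper(steps=[[0.06, 0, 0.02, 0.6, 0], [0.06, 0, 0, 0.8, 0], [0.06, 0, 0, 0.6, 0], [0.06, 0, 0, 0.3, 0], [0.06, 0, 0, 0.12, 0], [0.06, 0, 0, 0, 0], [0.06, 0, 0, 0, 0]])

```text
t: 43.55
tool_pos: [0.4411, -0.2204, 0.0469]
orientation: [2.06, 2.367, 0.001]
force: [0.3, 0.4, -0.7]
opening: 0.0598
gripper_force: 0.0
```

>>> shift_gripper(steps=[[0.01, 0, 0, 0, 0], [0.01, 0, 0, 0, 0], [0.01, 0, 0, 0, 0], [0.01, 0, 0, 0, 0], [0.01, 0, 0, 0, 0], [0.01, 0, 0, 0, 0], [0.01, 0, 0, 0, 0], [0.01, 0, 0, 0, 0]], grip_force=20)

```text
t: 44.35
tool_pos: [0.4395, -0.2195, 0.0447]
orientation: [2.063, 2.369, -0.0]
force: [-1.5, -0.2, 1.0]
opening: 0.0236
gripper_force: 20.0
```

```bash
python3 - <<'E'
from h import *
go([.416,.2932,.18],8)
E
```

```text
shift now [ 0.5111  0.0473 -0.1353] turn -0.002 shift after turn [ 0.511   0.0481 -0.1353] | head 7.9 pos [ 0.4395 -0.2195  0.0447] q1 -0.57 q6 -0.71 t 44.4
```

To row units: -0.045 m is -0.9, 0.04 m is 0.8.

>>> shift_gripper(steps=[[0.01, 0, 0, -0.6, 0], [0.01, 0, 0, -0.9, 0], [0.01, 0, 0, -0.9, 0], [0.01, 0, 0, -0.7, 0], [0.01, 0.62, 0.06, 0, 0], [0.01, 0.8, 0.074, 0, 0], [0.01, 0.8, 0.074, 0, 0], [0.01, 0.8, 0.074, 0, 0], [0.01, 0.8, 0.074, 0, 0], [0.01, 0.8, 0.074, 0, 0], [0.01, 0.8, 0.074, 0, 0], [0.01, 0.8, 0.074, 0, 0], [0.01, 0.8, 0.074, 0, 0], [0.01, 0.8, 0.074, 0, 0], [0.01, 0.8, 0.074, 0, 0], [0.01, 0.8, 0.074, 0, 0], [0.01, 0.8, 0.074, 0, 0], [0.01, 0, 0, 0, 0], [0.01, 0, 0, 0, 0], [0.01, 0, 0, 0, 0]])

```text
t: 46.35
tool_pos: [0.416, 0.2924, 0.1993]
orientation: [2.063, 2.369, -0.001]
force: [0.1, -0.2, -0.9]
opening: 0.0237
gripper_force: 20.0
```

```bash
python3 - <<'E'
from rim import *
go([.416,.2932,.1365],8)
s=snap('scene','s18');w=snap('wrist','w18')
for c in (s,w): print(rim(c,(.416,.293),.101))
E
```

```text
shift now [0.0008 0.0001 0.0628] turn -0.002 shift after turn [0.0008 0.0001 0.0628] | head 7.9 pos [0.416  0.2924 0.1993] q1 0.51 q6 0.37 t 46.4
(array([0.4204, 0.2979]), array([415.7, 176.8]), array([16.6, 19.1]), 'expect dia 19.8')
(array([0.4159, 0.2962]), array([317.5, 252.6]), array([84.9, 91.2]), 'expect dia 94.0')
```

>>> shift_gripper(steps=[[0.01, 0.01, 0, 0.4, 0], [0.01, 0, 0, 0.4, 0], [0.01, 0, 0, 0.24, 0], [0.01, 0, 0, 0.1, 0], [0.01, 0, 0, 0, 0], [0.01, 0, 0, 0, 0]])

```text
t: 47.05
tool_pos: [0.4166, 0.2937, 0.1435]
orientation: [2.063, 2.369, 0.002]
force: [-0.6, 0.1, -0.2]
opening: 0.0231
gripper_force: 20.0
```

>>> shift_gripper(steps=[[0.01, 0, 0, 0.06, 0], [0.01, 0, 0, 0.04, 0], [0.01, 0, 0, 0, 0], [0.01, 0, 0, 0, 0]])

```text
t: 47.45
tool_pos: [0.416, 0.2937, 0.1377]
orientation: [2.063, 2.369, 0.0]
force: [0.7, -0.1, -0.3]
opening: 0.0236
gripper_force: 20.0
```

>>> shift_gripper(steps=[[0.01, 0, 0, 0.02, 0], [0.01, 0, 0, 0, 0], [0.06, 0, 0, 0, 0], [0.06, 0, 0, 0, 0], [0.06, 0, 0, 0, 0], [0.06, 0, 0, -0.6, 0], [0.06, 0, 0, -0.6, 0], [0.06, 0, 0, -0.8, 0], [0.06, 0, 0, -0.6, 0], [0.06, 0.6, 0, -0.4, 0], [0.06, 0.8, 0, 0, 0], [0.06, 0.8, 0, 0, 0], [0.06, 0.8, 0, 0, 0], [0.06, 0.8, 0, 0, 0], [0.06, 0, 0, 0, 0], [0.06, 0, 0, 0, 0]])

```text
t: 49.05
tool_pos: [0.3894, 0.4824, 0.2859]
orientation: [2.061, 2.371, -0.002]
force: [-1.3, -0.5, 0.1]
opening: 0.0598
gripper_force: 0.0
```

```bash
python3 - <<'E'
from h import *
s=snap('scene','s19')
cv2.imwrite('pics/s19c.png',cv2.resize(s['image'][120:370,110:500,::-1],None,fx=2.05,fy=2.05))
E
```

```text
(no output)
```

View pics/s19c.png

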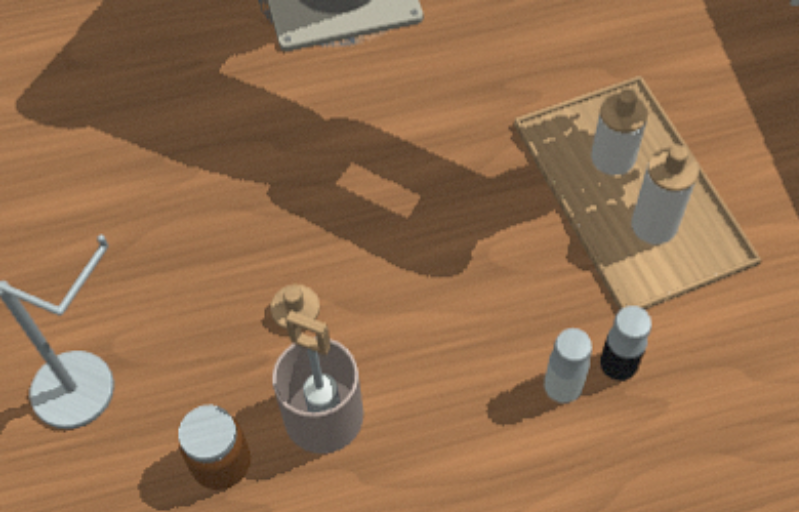

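The final view shows both lidded canisters upright in the tray at (617,135) and (663,195). The brush stands in the pot at (318,390), and the mills and jar are in place. Handing in.

```bash
python3 -c "
from plant import robot
print(robot.close_job())"
```

```text
the job is handed in; nothing more can be done
None
```

Handed in at about 49 s: only the medium and tall canisters were present; both were brushed in that order, then the brush was stood upright in the pot and both canisters were stood in the tray with lids seated (one lid left over, mills and jar unmoved).

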